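# Put the mixed-up things on the skylight ledge back in their own places

## Task

After watering, the things on the attic ledge were put back in each other's places. Put the coriander pot in the middle of the round saucer, the spray bottle in the middle of the square tile and the seed tin in the middle of the oblong tray with its long side along the tray's; to make room, first park one of the three on the empty hexagonal cork mat, which must be empty again at the end. Keep all three upright, set them down gently without dropping them, let go of them, and leave the dibber and the upturned terracotta pot where they are.

Things in the scene. Friction and masses are not known exactly. Their poses are not given: they have to be found in the camera images.
- pot_center (a point): glazed ceramic pot of coriander, loose: a straight cylinder 60 mm across and 70 mm high with small coriander leaves (look only) up to about 82 mm above its underside; 0.2 to 0.35 kg. Point: on its axis, 35 mm above its underside; z is up along the axis. Grip it across the cylinder at this height. At the start it stands on the oblong tray
- bottle_center (a point): glass spray bottle, loose: a straight round amber glass body 54 mm across and 54 mm high, then a shoulder, a black collar 27 mm across and a narrow pump top, 90 mm high in all; 0.14 to 0.26 kg. Point: on its axis, 45 mm above its underside; z is up along the axis. Grip it across the body at this height or a little lower (the straight part ends 9 mm above the point). At the start it stands in the round saucer
- tin_center (a point): closed rectangular steel seed tin, loose: 80 mm long (its x axis), 50 mm wide (its y axis), 60 mm high; 0.11 to 0.2 kg. Point: its centre, 30 mm above its underside; z is up. Grip it across the 50 mm width. At the start it stands on the square tile at any small angle
- saucer_mid (a point): round grey plastic saucer, fixed to the ledge: 112 mm across over its rim, the rim 12 mm above the ledge; the flat floor inside is about 94 mm across. Home of the coriander pot. Point: middle of its inner floor, 6 mm above the ledge, where the pot's underside comes to rest; z is up
- tile_mid (a point): square plain white ceramic tile, fixed to the ledge: 100 x 100 mm, 8 mm thick. Home of the spray bottle. Point: middle of its top face, 8 mm above the ledge; z is up, x and y along its sides
- tray_mid (a point): oblong aluminium tray, fixed to the ledge: 130 mm long (its x axis) and 90 mm wide (its y axis), walls 3 mm thick and 12 mm high. Home of the seed tin. Point: middle of its inner floor, 3 mm above the ledge; z is up
- mat_mid (a point): flat hexagonal cork mat, fixed to the ledge: 110 mm between opposite sides, 127 mm over the corners, 6 mm thick. Empty at the start: the parking spot. Point: middle of its top face, 6 mm above the ledge; z is up
- dibber_mid (a point): bystander: wooden dibber lying on the ledge, loose: a round wooden stick 24 mm thick and about 140 mm long, pointed at its -x end, with a 75 mm cross grip at its +x end. Point: on its axis, 12 mm above the ledge. Not to be disturbed
- upturned: bystander: small terracotta pot standing upside down on the ledge, loose: 72 mm across at the bottom, 52 mm at the top, 62 mm high. Origin: middle of its underside, on the ledge. Not to be disturbed

How it is judged:
By the outcome, as a careful person would: the job done as asked, in the order asked, and still so for the second after the job is handed in, with the robot touching nothing.
It also fails if it takes over 104 s, if anything falls off the work surface, if the arm or the gripper's body presses on something with over 40 N, if the wrist force passes 120 N, or if a joint passes its speed limit or range.

## Robot

A 6-joint arm with a two-finger parallel gripper is mounted at the origin on the work surface. World frame = base frame: x ahead of the robot, y to its left, z up, the work surface at z = 0. Lengths are in m, angles in rad, forces in N, time in s.
With the tool pointing down it reaches from about 0.325 to 0.775 m from the base axis. Payload 5.5 kg.
Tool frame: the origin (TCP) lies at the very end of the fingers, on their centre line; the grasp point (between the pads) lies 19 mm behind it (bot.pinch_z is the distance from the TCP to the grasp point, in m); z points along the fingers, y is the direction in which the jaws open and shut (so a half turn about z gives the same grasp; the last joint's range is limited). The gripper opens to 85 mm and grips with 20 to 120 N. Pads are 22 mm wide; open, the fingers measure 114 mm over their backs; the gripper's body (76 mm by 85 mm) begins 54 mm behind the grasp point. The pads swing forward as they close: fully open they stand 13 mm farther back than shut.
Start: joints at [-1.242, 0.091, 1.231, -0, 1.82, -0.057], TCP at [0.226, -0.556, 0.199] pointing down, gripper open.
Joint ranges: [-2.87, 2.87], [-0.86, 2.18], [0.17, 2.46], [-1.51, 4.65], [0.06, 2.69], [-2.65, 2.65]. Speed limits (rad/s): [2.57, 2.57, 3.01, 3.14, 3.14, 3.14].

## Interface

Orientations are given as a rotation vector (axis times angle).
In Python, from station import bot gives the robot as it stands.
- The arm moves only by the tool carry_out, never from a script. Its argument "rows" is one flat list of numbers, 5 for each row, row after row: the closure, from -1 (fully open) to 1 (shut), then the shift along the tool's x, y, z in m, then the turn about the tool's z in degrees. In form: [hand, dx, dy, dz, roll, hand, dx, dy, dz, roll, ...]. A call has 1 to 8 rows; each row shifts and turns the commanded pose from where the row before left it, along the tool's axes as they then stand; what a row does not reach is not made up. A row lasts 1/8 s, in which the tool goes at most 62.5 mm and 10.7 degrees, less where a joint would pass 70% of its speed; a pose out of reach is approached as far as the arm can. A call is refused whole if a number of a shift passes 0.0625 or a number of a turn 10.7, either way. A call with a gripper value outside its range is refused whole. The fingers move at their own pace and stop on an object; the grip force is fixed at half the most. Time passes only in rows, so rows that do not move let the fingers close. It gives the time, the measured TCP pose, the force and the opening at its end, in the units of the state.
- bot.get_state(): the state, without advancing time (a new reading comes with each control period).
- bot.camera(name): name is "scene" or "top" or "wrist"; returns the picture (384x512x3 uint8, blue, green, red); there is no depth.
- bot.camera_params(name): a dict with "vfov" (degrees; the focal length in pixels is half the picture's height over the tangent of half this angle, whatever the lens; pixels are square), "cx", "cy" (the principal point, pixels), "origin" and "attitude" of the camera in the world; the wrist camera has in their place "tool_from_camera" (4x4, takes a point from camera to tool coordinates, whose origin is the TCP and whose axes are the flange's). Camera axes: x right, y up, looking along -z (the intrinsics and any distortion apply to the point x, -y, -z); pixel columns grow to the right and rows downward; lengths in m; the calibration is good to about 2 mm. A picture is of the moment at which its call begins: read the wrist's pose just before it. camera_params takes no time and is no camera call.
- bot.hand_in(): hands the job in, once; it reports no verdict.
Trained networks look in the newest picture that a camera, given by its name, has taken for a name from the list of things; names that differ only in an ending like _2 or _b are one class to them, and where a whole thing is asked for, a point or a joint stands for the part that bears it (a point fixed in the world has none). Each returns a list of dicts, best first, with "score" (0 to 1); they miss things now and then, are a little off and sometimes report something else, mostly with a low value. They report only what shows in the picture. A call takes as long as a camera call.
- bot.regions_of(camera, query): "region" (384x512 bool, what is visible of it) and "at" ([column, row] in pixels, amid what is visible of it).
- bot.tip_of(camera, query): "at" ([column, row] in pixels: a listed point, or the origin of a listed thing).
The state is a dict: "time": time; "q": joint angles; "joint_velocities": joint speeds; "tau": joint torques, N m; "ee_pos": TCP position; "ee_rot": TCP orientation; "ft_force": force on the tool from outside, world axes, zero at the start; "torque": the same for the moment, N m; "width": finger opening in m.
Only numpy, scipy, OpenCV 4.12 (cv2) and the standard library are available. Lean on these libraries where they do the work, as an engineer would, in place of code of your own. Each camera call takes 0.05 s, during which the arm holds its last target.

## Working session

There is one attempt and no reset: what is moved stays moved. The work goes in short steps, Python scripts to look and compute and a tool call to move; the robot and the scene stay as the last step left them, time stands still between calls to the robot, and variables do not carry over. Pictures are saved under pics/ and viewed, and the job is handed in when it is done.

Besides the shell and the picture viewer there is one more tool, called after "Call:" as a command line: name --argument value ..., lists and objects as JSON in quotes. carry_out: Moves the arm, as the interface text tells. Its arguments: {"type":"object","properties":{"rows":{"type":"array","items":{"type":"number"}}},"required":["rows"]}

```bash
ls; mkdir -p pics
python3 - <<'E'
from station import bot
import cv2,numpy as np
s=bot.get_state()
for k in ('time','ee_pos','ee_rot','width','ft_force'): print(k,s[k])
for c in ('scene','top'):
    im=bot.camera(c); cv2.imwrite(f'pics/{c}0.png',im)
for c in ('scene','top','wrist'): print(c,bot.camera_params(c))
print(bot.pinch_z)
E
```

```text
pics
time 0.0
ee_pos [ 0.22566193 -0.55555954  0.1982246 ]
ee_rot [-3.08139106e+00 -6.01837747e-01  4.17237603e-04]
width 0.0856060270424927
ft_force [ 0.08547767 -0.09575331 -0.03337439]
scene {'vfov': 46.9332380127569, 'cx': 251.5088374141697, 'cy': 192.12833678525973, 'origin': array([0.92540957, 0.55138898, 0.73698019]), 'attitude': array([0.28095821, 0.98469022, 2.37913716])}
top {'vfov': 57.90977387253662, 'cx': 251.90438820266252, 'cy': 192.99634305670466, 'origin': array([ 0.48637303, -0.02319834,  0.85696024]), 'attitude': array([ 0.10133039, -0.06509479, -1.57202262])}
wrist {'vfov': 70.76074481082264, 'cx': 256.5922765867618, 'cy': 185.7727689275146, 'tool_from_camera': array([[-4.00775624e-04,  9.50706853e-01,  3.10090825e-01,
         7.93724941e-02],
       [ 9.99999916e-01,  4.08312748e-04,  4.06005671e-05,
         5.61026588e-04],
       [-8.80147995e-05,  3.10090815e-01, -9.50706936e-01,
        -1.74553743e-01],
       [ 0.00000000e+00,  0.00000000e+00,  0.00000000e+00,
         1.00000000e+00]])}
0.0187
```

View pics/top0.png

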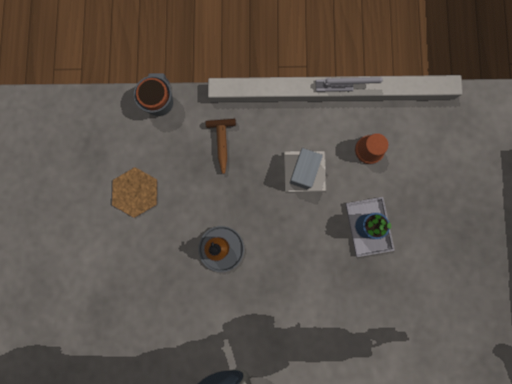

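View pics/scene0.png

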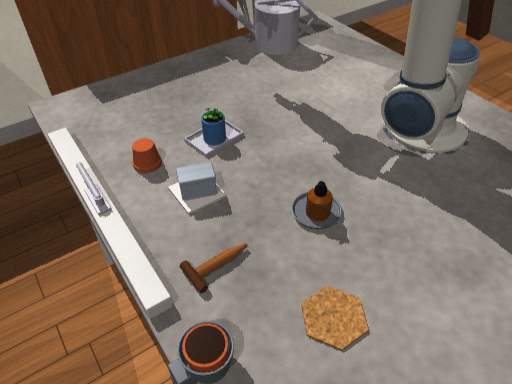

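```bash
cat > h.py <<'E'
from station import bot
import cv2,numpy as np
from scipy.spatial.transform import Rotation as R
def cam(c):
    p=bot.camera_params(c); f=192/np.tan(np.radians(p['vfov']/2))
    if c=='wrist':
        s=bot.get_state(); T=np.eye(4);T[:3,:3]=R.from_rotvec(s['ee_rot']).as_matrix();T[:3,3]=s['ee_pos']
        M=T@np.array(p['tool_from_camera']); return f,p['cx'],p['cy'],M[:3,3],M[:3,:3]
    return f,p['cx'],p['cy'],np.array(p['origin']),R.from_rotvec(p['attitude']).as_matrix()
def ray(C,px,z):
    f,cx,cy,o,A=C; px=np.atleast_2d(px).astype(float)
    d=np.stack([(px[:,0]-cx)/f,-(px[:,1]-cy)/f,-np.ones(len(px))],1)@A.T
    return o+d*((z-o[2])/d[:,2])[:,None]
def proj(C,X):
    f,cx,cy,o,A=C; c=(np.atleast_2d(X)-o)@A
    return np.stack([cx+f*c[:,0]/-c[:,2],cy-f*c[:,1]/-c[:,2]],1)
Z=dict(saucer_mid=.006,tile_mid=.008,tray_mid=.003,mat_mid=.006,dibber_mid=.012,upturned=0,pot_center=.038,bottle_center=.051,tin_center=.038)
E
python3 - <<'E'
from h import *
for c in ('top','scene'):
    C=cam(c)
    for n,z in Z.items():
        for d in bot.tip_of(c,n)[:2]: print(c,n,round(d['score'],2),np.round(d['at'],1),ray(C,d['at'],z)[0].round(4))
E
```

```text
top saucer_mid 0.93 [224.1 248.9] [0.4406 0.0642 0.006 ]
top saucer_mid 0.73 [135.6 193.3] [0.5773 0.2856 0.006 ]
top tile_mid 0.98 [306.9 171.3] [ 0.63   -0.1395  0.008 ]
top tray_mid 0.84 [371.1 221.2] [ 0.5069 -0.2937  0.003 ]
top mat_mid 0.63 [135.4 193.1] [0.5778 0.2861 0.006 ]
top dibber_mid 0.94 [220.2 146.4] [0.6933 0.075  0.012 ]
top upturned 0.64 [368.8 151.6] [ 0.6802 -0.2955  0.    ]
top pot_center 0.66 [368.7 226.6] [ 0.4936 -0.2766  0.038 ]
top bottle_center 0.76 [213.1 250.1] [0.4403 0.0849 0.051 ]
top bottle_center 0.71 [305.2 166.2] [ 0.6348 -0.1299  0.051 ]
top tin_center 0.95 [305.6 168.9] [ 0.6307 -0.1324  0.038 ]
top tin_center 0.19 [373.4 222.6] [ 0.5028 -0.2879  0.038 ]
scene saucer_mid 0.62 [315.9 209.7] [0.4434 0.0723 0.006 ]
scene tile_mid 0.73 [220.  263.3] [0.6956 0.0769 0.008 ]
scene tile_mid 0.6 [198.4 188.9] [ 0.6281 -0.1334  0.008 ]
scene tray_mid 0.93 [213.  138.7] [ 0.5018 -0.282   0.003 ]
scene mat_mid 0.56 [334.6 315. ] [0.5818 0.2918 0.006 ]
scene mat_mid 0.56 [197.2 189.7] [ 0.6309 -0.1345  0.006 ]
scene dibber_mid 0.75 [219.2 259.5] [0.6934 0.0706 0.012 ]
scene dibber_mid 0.18 [211.  127.5] [ 0.4869 -0.3168  0.012 ]
scene upturned 0.74 [212.2 138.8] [ 0.502  -0.2863  0.    ]
scene upturned 0.62 [147.  165.6] [ 0.6906 -0.2872  0.    ]
scene pot_center 0.91 [212.2 127.3] [ 0.4996 -0.2846  0.038 ]
scene pot_center 0.18 [335.2 312.4] [0.5927 0.2999 0.038 ]
scene bottle_center 0.96 [320.6 196.7] [0.4404 0.0783 0.051 ]
scene bottle_center 0.59 [145.8 162.6] [ 0.7047 -0.2406  0.051 ]
scene tin_center 0.65 [194.5 180.1] [ 0.6338 -0.1354  0.038 ]
```

The top view shows the bottle in the saucer (221,249), the tin on the tile (305,171), the pot on the tray (370,228), and the empty mat (135,193). The dibber is at (221,145) and the upturned pot at (371,149). Next I'll fit the outlines in the top view.

```bash
cat >> h.py <<'E'
H=dict(saucer_mid=.012,tile_mid=.008,tray_mid=.012,mat_mid=.006,tin_center=.068)
def outline(c,n,z=None,k=0,verbose=True):
    C=cam(c); r=bot.regions_of(c,n)
    if len(r)<=k: print(n,'none');return
    m=r[k]['region'].astype(np.uint8)
    cs,_=cv2.findContours(m,cv2.RETR_EXTERNAL,cv2.CHAIN_APPROX_NONE)
    ct=max(cs,key=cv2.contourArea)[:,0,:]
    w=ray(C,ct,H.get(n,0) if z is None else z)[:,:2]
    (cx,cy),(a,b),t=cv2.minAreaRect((w*1000).astype(np.float32))
    e=cv2.fitEllipse((w*1000).astype(np.float32)) 
    cc=cv2.minEnclosingCircle((w*1000).astype(np.float32))
    print(c,n,round(r[k]['score'],2),'at',np.round(r[k]['at']),'rect',np.round([cx,cy,a,b,t],1),'circ',np.round(cc[0],1),round(cc[1],1),'ell',np.round(e[0],1),np.round(e[1],1))
    return ct,w
E
python3 - <<'E'
from h import *
for c in ('top','scene'):
  for n in ('saucer_mid','tile_mid','tray_mid','mat_mid'): outline(c,n)
s=bot.get_state(); print(R.from_rotvec(s['ee_rot']).as_matrix().round(3), s['q'],s['time'])
E
```

```text
top saucer_mid 0.76 at [230. 254.] rect [4.434e+02 7.240e+01 1.098e+02 1.090e+02 1.000e-01] circ [442.5  73.4] 56.4 ell [443.   72.6] [107.4 109.9]
top tile_mid 0.71 at [294. 170.] rect [ 632.4 -133.1  100.3   97.6   89.8] circ [ 632.  -133.1] 66.4 ell [ 634.1 -133.4] [105.  113.6]
top tray_mid 0.67 at [365. 234.] rect [ 497.  -284.6  129.7   91.9    9.2] circ [ 496.3 -284.5] 74.0 ell [ 496.2 -285.2] [100.1 140.4]
top mat_mid 0.75 at [135. 193.] rect [582.5 289.9 111.3 124.7  30.7] circ [582. 290.] 63.2 ell [582.2 290.1] [113.9 117. ]
scene saucer_mid 0.62 at [306. 217.] rect [450.7  79.5 100.3 109.4  41.4] circ [446.4  76.4] 56.0 ell [446.3  75.6] [100.2 102.3]
scene tile_mid 0.8 at [196. 198.] rect [ 635.9 -129.5  101.3  107.5    1.2] circ [ 635.9 -129.3] 68.7 ell [ 636.1 -130.2] [105.1 120.9]
scene tray_mid 0.9 at [210. 144.] rect [ 500.9 -278.1  140.4  104.5    8.4] circ [ 501.5 -274.2] 77.3 ell [ 504.7 -274.8] [104.8 153.2]
scene mat_mid 0.93 at [332. 316.] rect [585.1 292.6 124.4 110.6  60.5] circ [585.6 292.6] 63.3 ell [585.3 292.5] [115.2 117. ]
[[ 0.926  0.376 -0.   ]
 [ 0.376 -0.926 -0.   ]
 [-0.     0.    -1.   ]] [-1.24168255e+00  9.10869835e-02  1.23071577e+00 -9.30149361e-06
  1.81978635e+00 -5.67167855e-02] 1.4
```

Call:
carry_out --rows '[-1,0.052,-0.027,-0.003,0,-1,0.052,-0.027,-0.003,0,-1,0.052,-0.027,-0.003,0,-1,0.052,-0.027,-0.003,0,-1,0.052,-0.027,-0.003,0,-1,0.052,-0.027,-0.003,0,-1,0.052,-0.027,-0.003,0,-1,0,0,0,0]'

```text
time: 2.4
ee_pos: [0.494, -0.2406, 0.2205]
ee_rot: [-3.081, -0.611, -0.001]
ft_force: [-0.0, -0.7, -0.1]
width: 0.0855
```

Call:
carry_out --rows '[-1,0.052,-0.027,0,6.5,-1,0,0,0,6.5,-1,0,0,0,0,-1,0,0,0,0]'

```text
time: 2.9
ee_pos: [0.5294, -0.2003, 0.2204]
ee_rot: [3.131, 0.25, -0.0]
ft_force: [0.4, -1.1, 0.2]
width: 0.0855
```

Run:
```python
from h import *
im=bot.camera('wrist'); cv2.imwrite('pics/w1.png',im)
s=bot.get_state(); print(s['ee_pos'],R.from_rotvec(s['ee_rot']).as_matrix().round(3),s['time'])
for n in ('saucer_mid','tile_mid','tray_mid'): outline('wrist',n)
C=cam('wrist')
for n in ('pot_center','tin_center','bottle_center'):
    for d in bot.tip_of('wrist',n)[:2]: print(n,round(d['score'],2),np.round(d['at'],1),ray(C,d['at'],Z[n])[0].round(4))
```

```text
[ 0.52939272 -0.20024932  0.2204706 ] [[ 0.987  0.158  0.   ]
 [ 0.158 -0.987 -0.   ]
 [-0.     0.    -1.   ]] 2.95
wrist saucer_mid 0.81 at [ 77. 172.] rect [448.3  65.9 110.3  99.1  25. ] circ [445.6  71.3] 55.7 ell [446.   69.9] [102.7 104.2]
wrist tile_mid 0.87 at [240.  77.] rect [ 6.343e+02 -1.608e+02  1.020e+02  4.670e+01  6.000e-01] circ [ 634.2 -159.5] 54.2 ell [ 633.1 -162. ] [ 51.5 114.1]
wrist tray_mid 0.7 at [305. 166.] rect [ 497.6 -286.9  133.3   92.6    9.5] circ [ 498.4 -285.7] 78.3 ell [ 499.1 -286.7] [100.4 149.3]
pot_center 0.71 [307.  189.7] [ 0.4986 -0.2767  0.038 ]
tin_center 0.9 [214.7  69.6] [ 0.6322 -0.1325  0.038 ]
bottle_center 0.56 [ 40.2 190.8] [0.4445 0.0809 0.051 ]
```

View pics/w1.png

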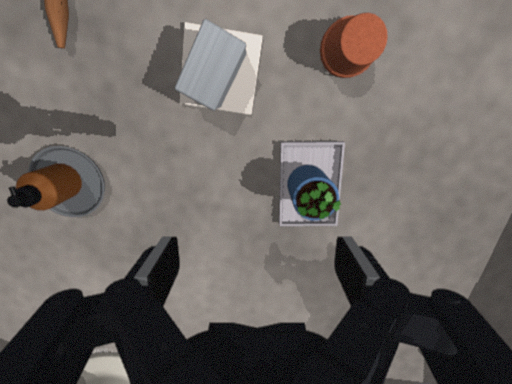

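```bash
cat >> h.py <<'E'
def quad(C,px,z):
    w=ray(C,np.array(px),z)[:,:2]*1000; c=w.mean(0)
    print('centre',c.round(1),'sides',[ (np.linalg.norm(w[(i+1)%4]-w[i]).round(1), np.degrees(np.arctan2(*(w[(i+1)%4]-w[i])[::-1])).round(1)) for i in range(4)])
E
python3 - <<'E'
from h import *
C=cam('wrist'); im=cv2.imread('pics/w1.png')
quad(C,[(281,142),(344,142),(340,226),(281,225)],.012)
quad(C,[(208,20),(246,44),(213,109),(178,88)],.068)
quad(C,[(184,23),(263,35),(252,114),(180,104)],.008)
r=bot.regions_of('wrist','pot_center')[0]; print(r['score'],r['at'])
outline('wrist','pot_center',.073);outline('wrist','tin_center',.068)
a=cv2.resize(im[0:250,150:400],None,fx=2.4,fy=2.4,interpolation=cv2.INTER_CUBIC)
cv2.imwrite('pics/w1z.png',a)
E
```

```text
centre [ 497.8 -288.1] sides [(np.float64(89.2), np.float64(-80.9)), (np.float64(131.6), np.float64(-167.9)), (np.float64(92.5), np.float64(98.0)), (np.float64(129.7), np.float64(10.7))]
centre [ 632.8 -132.2] sides [(np.float64(46.1), np.float64(-110.7)), (np.float64(78.5), np.float64(159.1)), (np.float64(45.0), np.float64(68.3)), (np.float64(77.7), np.float64(-20.1))]
centre [ 634.1 -134.3] sides [(np.float64(100.4), np.float64(-88.6)), (np.float64(98.5), np.float64(-179.4)), (np.float64(99.5), np.float64(91.4)), (np.float64(98.5), np.float64(1.1))]
0.89 [312.2, 192.5]
wrist pot_center 0.89 at [312. 192.] rect [ 508.  -276.3   76.8   57.7   28.5] circ [ 509.5 -277.3] 39.3 ell [ 506.1 -275.9] [56.9 79.4]
wrist tin_center 0.78 at [212.  65.] rect [ 632.  -131.9   56.5   81.6   70.6] circ [ 633.5 -129.5] 46.0 ell [ 632.6 -131.7] [62.2 94.4]
```

View pics/w1z.png

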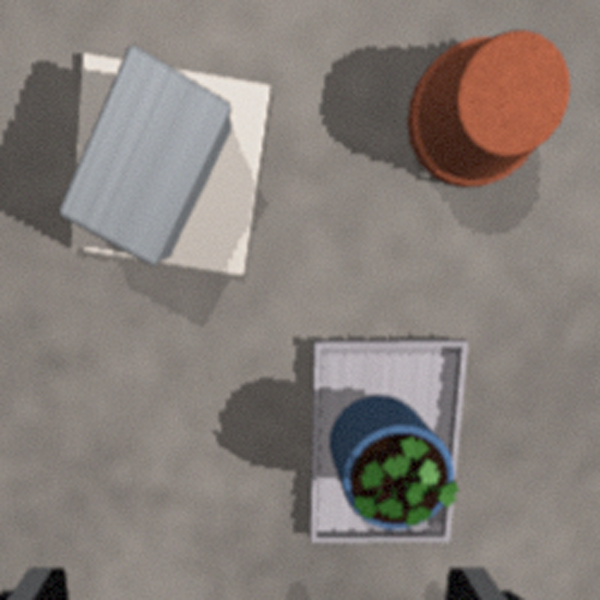

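Run:
```python
from h import *
C=cam('wrist')
print(ray(C,[(316.3,198.3)],.073))
C=cam('top'); im=cv2.imread('pics/top0.png')
cv2.imwrite('pics/top0z.png',cv2.resize(im[130:280,190:410],None,fx=3.6,fy=3.6,interpolation=cv2.INTER_CUBIC))
```

```text
[[ 0.50023621 -0.28154246  0.073     ]]
```

View pics/top0z.png

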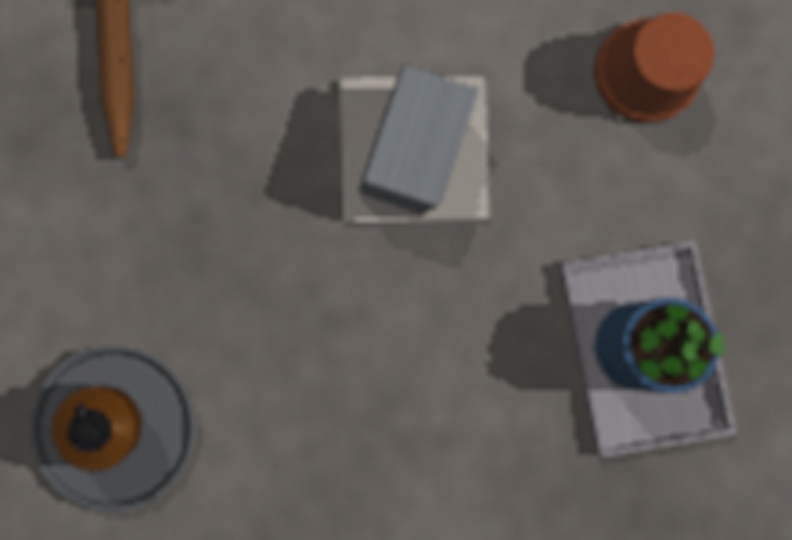

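Call:
carry_out --rows '[-1,-0.0207,0.0376,0,0,-1,-0.0207,0.0376,0,0,-1,0,0,0.05,0,-1,0,0,0.05,0,-1,0,0,0.0,0,-1,0,0,0,0]'

```text
time: 4.15
ee_pos: [0.5018, -0.2804, 0.1228]
ee_rot: [3.13, 0.25, 0.003]
ft_force: [0.4, 0.5, 0.6]
width: 0.0852
```

Run:
```python
from h import *
im=bot.camera('wrist'); cv2.imwrite('pics/w2.png',im)
s=bot.get_state(); print(s['ee_pos'],s['time'])
C=cam('wrist')
for z in (.003,.073):
  P=np.array([[.5,-.2815,z]]); p=proj(C,P)[0]; print(p)
  t=np.linspace(0,6.28,60); q=proj(C,np.stack([.5+.03*np.cos(t),-.2815+.03*np.sin(t),0*t+z],1))
  cv2.polylines(im,[q.astype(np.int32)],True,(0,255,255),1)
cv2.imwrite('pics/w2o.png',im)
```

```text
[ 0.5022385  -0.28067997  0.12381348] 4.2
[256.14294622 173.97039963]
[256.28909185 194.91017435]
```

View pics/w2o.png

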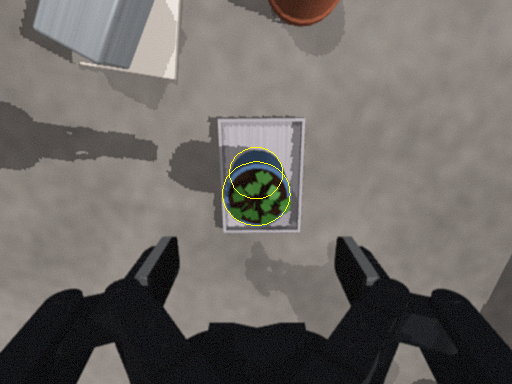

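Run:
```python
from h import *
C=cam('wrist')
quad(C,[(219,119),(305,119),(300,232),(224,233)],.012)
outline('wrist','tray_mid')
```

```text
centre [ 497.2 -288.5] sides [(np.float64(88.7), np.float64(-80.9)), (np.float64(129.7), np.float64(-170.4)), (np.float64(89.7), np.float64(99.8)), (np.float64(130.9), np.float64(9.2))]
wrist tray_mid 0.7 at [268. 155.] rect [ 498.8 -287.2  131.5   92.1   10. ] circ [ 498.1 -286.7] 78.4 ell [ 498.8 -286.9] [ 98.6 149.8]
```

Call:
carry_out --rows '[-1,-0.0015,0,0.04,0,-1,0,0,0.035,0,-1,0,0,0.02,0,-1,0,0,0.01,0,-1,0,0,0,0,0,0,0,0,0,1,0,0,0,0,1,0,0,0,0]'

```text
time: 5.25
ee_pos: [0.5006, -0.2811, 0.0175]
ee_rot: [3.129, 0.249, 0.005]
ft_force: [0.6, -0.2, 5.3]
width: 0.0573
```

Call:
carry_out --rows '[1,0,0,0,0,1,0,0,0,0,1,0,0,0,0]'

```text
time: 5.62
ee_pos: [0.5006, -0.2811, 0.0176]
ee_rot: [3.129, 0.249, 0.005]
ft_force: [0.1, -0.0, 5.6]
width: 0.0579
```

Call:
carry_out --rows '[1,0,0,-0.01,0,1,0,0,-0.03,0,1,0,0,-0.04,0,1,0,0,-0.03,0,1,0.0086,-0.0276,-0.02,0,1,0.0143,-0.0459,0,0,1,0.0143,-0.0459,0,0,1,0.0143,-0.0459,0,0]'

```text
time: 6.62
ee_pos: [0.5238, -0.1074, 0.1451]
ee_rot: [-3.131, -0.249, 0.002]
ft_force: [-0.3, -0.2, -2.0]
width: 0.0576
```

Call:
carry_out --rows '[1,0.0143,-0.0459,0,0,1,0.0143,-0.0459,0,0,1,0.0143,-0.0459,0,0,1,0.0143,-0.0459,0,0,1,0.0143,-0.0459,0,0,1,0.0143,-0.0459,0,0,1,0.0143,-0.0459,0,0,1,0.0143,-0.0459,0,0]'

```text
time: 7.62
ee_pos: [0.5786, 0.2732, 0.145]
ee_rot: [3.131, 0.249, -0.002]
ft_force: [0.5, -0.0, -1.6]
width: 0.0577
```

Call:
carry_out --rows '[1,0.0086,-0.0276,0,0,1,0,0,0.03,0,1,0,0,0.03,0,1,0,0,0,0,1,0,0,0,0]'

```text
time: 8.25
ee_pos: [0.5834, 0.3004, 0.0866]
ee_rot: [-3.131, -0.249, -0.001]
ft_force: [-0.2, 0.6, -2.0]
width: 0.058
```

Run:
```python
from h import *
im=bot.camera('wrist'); cv2.imwrite('pics/w3.png',im)
outline('wrist','mat_mid');
im=bot.camera('scene'); cv2.imwrite('pics/s3.png',im)
s=bot.get_state(); print(s['ee_pos'],s['ee_rot'],s['ft_force'],s['width'],s['time'])
```

```text
wrist mat_mid 0.98 at [273. 164.] rect [599.1 290.5 111.   97.5  89.8] circ [585.4 290.6] 62.5 ell [590.2 290.5] [107.8 111.4]
[0.58405254 0.30059134 0.08769032] [-3.13062748 -0.2488737  -0.00478312] [ 0.40640812  0.16911224 -1.91031392] 0.057782561385456295 8.4
```

View pics/w3.png

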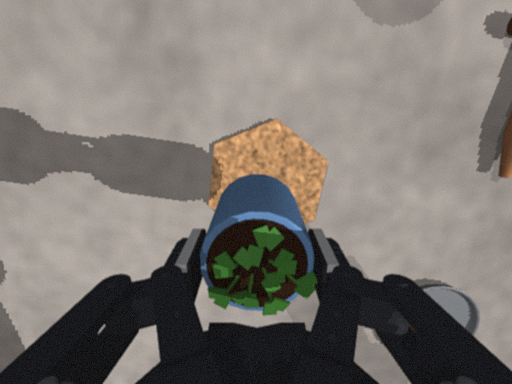

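View pics/s3.png

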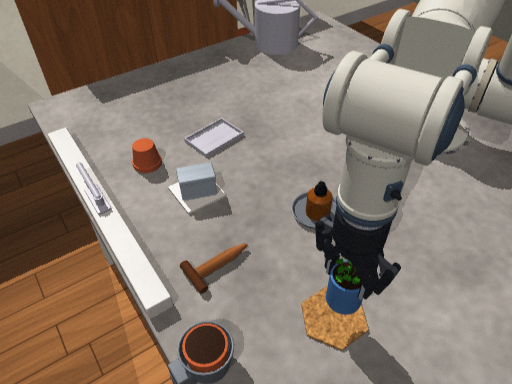

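Call:
carry_out --rows '[1,-0.003,0.0098,0.02,0,1,0,0,0.025,0,1,0,0,0.013,0,1,0,0,0.005,0,1,0,0,0.002,0,1,0,0,0,0,1,0,0,0,0]'

```text
time: 9.28
ee_pos: [0.5821, 0.2905, 0.0213]
ee_rot: [-3.131, -0.249, -0.002]
ft_force: [-0.6, -0.1, -2.1]
width: 0.0578
```

Call:
carry_out --rows '[1,0,0,0.001,0,1,0,0,0.001,0,1,0,0,0,0]'

```text
time: 9.65
ee_pos: [0.5822, 0.2905, 0.0206]
ee_rot: [-3.131, -0.249, -0.003]
ft_force: [-3.8, -0.3, 6.4]
width: 0.0577
```

Call:
carry_out --rows '[0,0,0,0,0,-1,0,0,0,0,-1,0,0,0,0,-1,0,0,0,0,-1,0,0,-0.02,0,-1,0,0,-0.05,0,-1,0,0,-0.05,0,-1,0,0,-0.04,0]'

```text
time: 10.65
ee_pos: [0.5822, 0.2904, 0.183]
ee_rot: [-3.13, -0.249, -0.006]
ft_force: [0.8, -0.2, -0.3]
width: 0.0855
```

Call:
carry_out --rows '[-1,-0.0022,0.0531,0,0,-1,-0.0022,0.0531,0,0,-1,-0.0022,0.0531,0,0,-1,-0.0022,0.0531,0,0,-1,-0.0022,0.0531,0,0,-1,-0.0022,0.0531,0,0,-1,-0.0022,0.0531,0,0,-1,-0.0022,0.0531,0,0]'

```text
time: 11.65
ee_pos: [0.6318, -0.1338, 0.1804]
ee_rot: [3.131, 0.249, 0.003]
ft_force: [0.5, 0.0, -0.1]
width: 0.0853
```

Call:
carry_out --rows '[-1,0,0,0,9.8,-1,0,0,0,9.8,-1,0,0,0,9.8,-1,0,0,0,0,-1,0,0,0,0]'

```text
time: 12.28
ee_pos: [0.6317, -0.132, 0.1793]
ee_rot: [3.093, -0.548, 0.002]
ft_force: [0.6, 0.1, -1.1]
width: 0.0854
```

Run:
```python
from h import *
im=bot.camera('wrist'); cv2.imwrite('pics/w4.png',im)
outline('wrist','tin_center'); outline('wrist','tile_mid')
outline('wrist','tray_mid')
im=bot.camera('scene'); cv2.imwrite('pics/s4.png',im)
s=bot.get_state(); print(s['ee_pos'],s['ee_rot'],s['ft_force'],s['width'],s['time'])
```

```text
wrist tin_center 0.89 at [255. 170.] rect [ 635.6 -131.1   53.1   86.7   69.8] circ [ 634.4 -132.2] 47.5 ell [ 635.1 -131.6] [ 57.1 101.2]
wrist tile_mid 0.63 at [278. 144.] rect [ 635.2 -134.1  100.5  101.3   89.7] circ [ 635.2 -134.6] 68.4 ell [ 636.8 -135.9] [103.7 110.6]
wrist tray_mid 0.94 at [393. 213.] rect [ 499.6 -285.2  138.    93.1    9.3] circ [ 500.4 -286.5] 79.7 ell [ 500.1 -285.4] [105.2 160.2]
[ 0.63153936 -0.13193608  0.17845209] [ 3.09273673e+00 -5.51861089e-01 -2.07386617e-05] [ 0.29581921 -0.44673839 -0.50344964] 0.08503889893138576 12.525
```

View pics/w4.png

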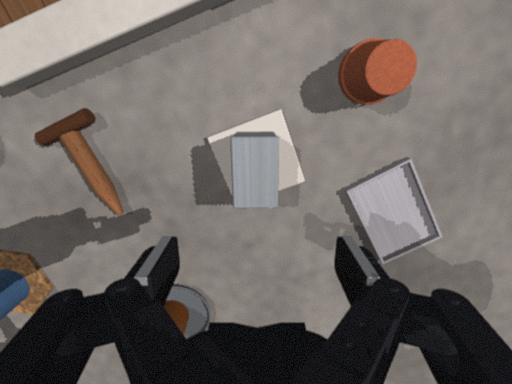

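View pics/s4.png

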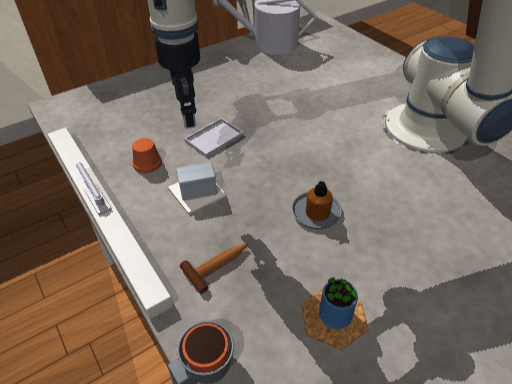

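Run:
```python
from h import *
im=cv2.imread('pics/w4.png')
a=cv2.resize(im[100:280,200:460],None,fx=3,fy=3,interpolation=cv2.INTER_CUBIC); cv2.imwrite('pics/w4z.png',a)
```

```text
(no output)
```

View pics/w4z.png

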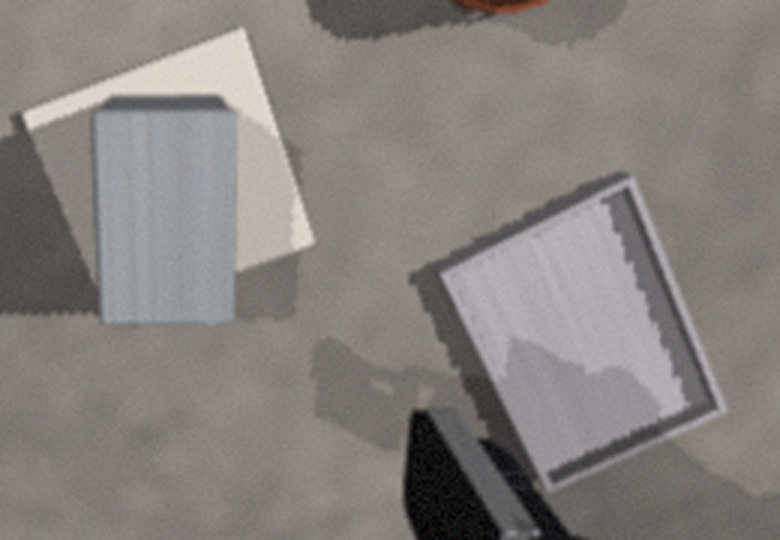

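Run:
```python
from h import *
C=cam('wrist'); q=lambda L:[(200+x/3,100+y/3) for x,y in L]
quad(C,q([(94,111),(236,109),(234,322),(103,323)]),.068)
quad(C,q([(632,178),(725,411),(549,490),(441,274)]),.012)
T=ray(C,q([(24,118),(243,28),(315,241)]),.008); print((T[0]+T[2])*500, np.linalg.norm(T[0]-T[1]),np.linalg.norm(T[2]-T[1]),np.degrees(np.arctan2(*(T[1]-T[2])[[1,0]])))
s=bot.get_state();M=R.from_rotvec(s['ee_rot']).as_matrix();print(s['ee_pos'],np.degrees(np.arctan2(M[1,0],M[0,0])))
```

```text
centre [ 632.6 -131.7] sides [(np.float64(49.6), np.float64(-109.5)), (np.float64(80.2), np.float64(160.6)), (np.float64(49.7), np.float64(70.2)), (np.float64(79.9), np.float64(-19.5))]
centre [ 496.2 -286.7] sides [(np.float64(128.8), np.float64(-170.6)), (np.float64(88.1), np.float64(99.1)), (np.float64(128.8), np.float64(9.7)), (np.float64(88.8), np.float64(-80.9))]
[ 632.88526144 -134.54320463    8.        ] 0.0988190971988797 0.0975103450064073 0.4990113898948756
[ 0.63153936 -0.13193608  0.17845209] -20.234501663329105
```

Call:
carry_out --rows '[-1,0.001,0,0.04,0,-1,0,0,0.05,0,-1,0,0,0.04,0,-1,0,0,0.02,0,-1,0,0,0.01,0,-1,0,0,0,0,-1,0,0,0,0]'

```text
time: 13.4
ee_pos: [0.6337, -0.1327, 0.0206]
ee_rot: [3.092, -0.553, 0.005]
ft_force: [-0.1, -0.6, 0.4]
width: 0.0853
```

Call:
carry_out --rows '[0,0,0,0,0,1,0,0,0,0,1,0,0,0,0,1,0,0,0,0,1,0,0,0,0,1,0,0,0,0]'

```text
time: 14.15
ee_pos: [0.6332, -0.1325, 0.0196]
ee_rot: [3.092, -0.553, 0.003]
ft_force: [0.2, 0.6, 5.4]
width: 0.0483
```

Call:
carry_out --rows '[1,0,0,-0.01,0,1,0,0,-0.03,0,1,0,0,-0.04,0,1,0,0,-0.02,0,1,-0.0149,0.0384,0,0,1,-0.0149,0.0384,0,0,1,-0.0149,0.0384,0,0,1,-0.0149,0.0384,0,0]'

```text
time: 15.15
ee_pos: [0.5219, -0.2564, 0.1173]
ee_rot: [-3.092, 0.553, 0.003]
ft_force: [-0.1, -0.1, -2.1]
width: 0.0484
```

Call:
carry_out --rows '[1,-0.0149,0.0384,0,0,1,0,0,0,-7.4,1,0,0,0,-7.4,1,0,0,0,-7.4,1,0,0,0,-7.4,1,0,0,0.03,0,1,0,0,0,0,1,0,0,0,0]'

```text
time: 16.15
ee_pos: [0.4959, -0.2865, 0.0886]
ee_rot: [-3.131, -0.255, 0.001]
ft_force: [-0.9, 0.4, -0.9]
width: 0.0481
```

```bash
cat >> h.py <<'E'
def st():
    s=bot.get_state();M=R.from_rotvec(s['ee_rot']).as_matrix()
    print(s['ee_pos'].round(4),'yaw',np.degrees(np.arctan2(M[1,0],M[0,0])).round(2),'tilt',np.degrees(np.arccos(-M[2,2])).round(2),s['ft_force'].round(1),s['width'],s['time'])
E
python3 - <<'E'
from h import *
im=bot.camera('wrist'); cv2.imwrite('pics/w5.png',im)
st()
outline('wrist','tray_mid')
cv2.imwrite('pics/w5z.png',cv2.resize(im[100:330,150:370],None,fx=2.6,fy=2.6,interpolation=cv2.INTER_CUBIC))
E
```

```text
[ 0.4963 -0.2868  0.0893] yaw 9.3 tilt 0.05 [-0.7 -1.1 -2.2] 0.04831301503322196 16.2
wrist tray_mid 0.72 at [254. 138.] rect [ 532.6 -281.    60.9   91.2    9.3] circ [ 532.3 -281.7] 53.5 ell [ 535.9 -281.1] [ 64.1 108.4]
```

View pics/w5z.png

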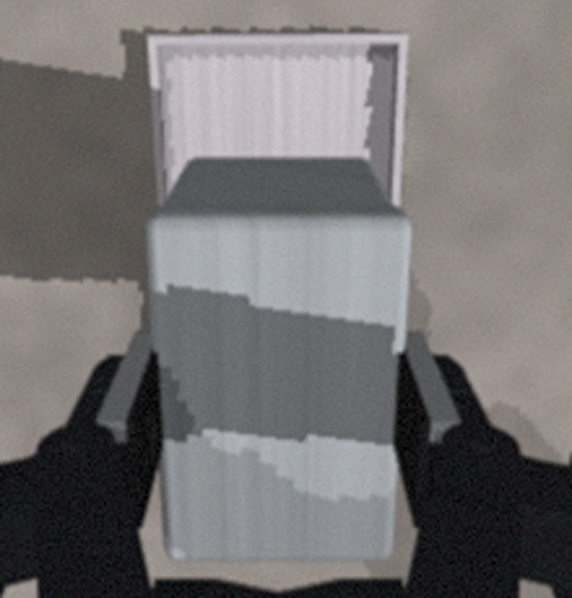

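Run:
```python
from h import *
C=cam('wrist'); q=lambda L:[(150+x/2.6,100+y/2.6) for x,y in L]
quad(C,q([(150,215),(410,212),(392,557),(165,559)]),.1375)
T=ray(C,q([(148,36),(409,36)]),.012)*1000;print(T, T.mean(0)-65*np.array([np.cos(np.radians(9.4)),np.sin(np.radians(9.4)),0]))
st()
```

```text
centre [ 496.2 -287.9] sides [(np.float64(49.1), np.float64(-80.1)), (np.float64(81.0), np.float64(-170.2)), (np.float64(50.9), np.float64(99.8)), (np.float64(80.9), np.float64(8.5))]
[[ 554.15720672 -232.72549098   12.        ]
 [ 568.76612677 -322.19761471   12.        ]] [ 497.33447624 -288.07774039   12.        ]
[ 0.4965 -0.2869  0.0896] yaw 9.3 tilt 0.09 [ 0.3 -0.2 -2.3] 0.048437919015124384 16.25
```

Call:
carry_out --rows '[1,0.001,0,0.03,0,1,0,0,0.025,0,1,0,0,0.012,0,1,0,0,0.004,0,1,0,0,0.001,0,1,0,0,0.001,0,1,0,0,0,0,1,0,0,0,0]'

```text
time: 17.25
ee_pos: [0.4972, -0.2866, 0.0158]
ee_rot: [3.131, 0.255, 0.001]
ft_force: [-0.1, -0.4, -1.5]
width: 0.0483
```

Call:
carry_out --rows '[1,0,0,0.001,0,1,0,0,0,0]'

```text
time: 17.5
ee_pos: [0.4971, -0.2866, 0.0146]
ee_rot: [3.131, 0.255, 0.001]
ft_force: [-0.9, 0.7, -0.6]
width: 0.0484
```

Call:
carry_out --rows '[1,0,0,0.0008,0,1,0,0,0,0]'

```text
time: 17.75
ee_pos: [0.4972, -0.2866, 0.0146]
ee_rot: [3.131, 0.255, 0.001]
ft_force: [-2.9, 0.8, 6.4]
width: 0.0482
```

Call:
carry_out --rows '[0,0,0,0,0,-1,0,0,0,0,-1,0,0,0,0,-1,0,0,0,0,-1,0,0,-0.02,0,-1,0,0,-0.05,0,-1,0,0,-0.06,0,-1,0,0,-0.05,0]'

```text
time: 18.75
ee_pos: [0.4972, -0.2866, 0.198]
ee_rot: [3.129, 0.255, 0.004]
ft_force: [1.4, -0.3, 1.2]
width: 0.0852
```

Call:
carry_out --rows '[-1,0.0005,-0.0532,0,0,-1,0.0005,-0.0532,0,0,-1,0.0005,-0.0532,0,0,-1,0.0005,-0.0532,0,0,-1,0.0005,-0.0532,0,0,-1,0.0005,-0.0532,0,0,-1,0.0005,-0.0532,0,0,-1,0,0,0,0]'

```text
time: 19.75
ee_pos: [0.4397, 0.0847, 0.1955]
ee_rot: [-3.13, -0.264, -0.004]
ft_force: [-0.1, -0.3, 0.5]
width: 0.0851
```

Call:
carry_out --rows '[-1,0,0,0,0]'

```text
time: 19.88
ee_pos: [0.4404, 0.0814, 0.1947]
ee_rot: [3.131, 0.256, 0.002]
ft_force: [0.2, 0.3, -0.4]
width: 0.0853
```

Run:
```python
from h import *
im=bot.camera('wrist'); cv2.imwrite('pics/w6.png',im)
st()
outline('wrist','saucer_mid'); 
C=cam('wrist')
for d in bot.tip_of('wrist','bottle_center')[:2]: print(d['score'],d['at'],ray(C,d['at'],.051))
cv2.imwrite('pics/w6z.png',cv2.resize(im[90:290,150:370],None,fx=3,fy=3,interpolation=cv2.INTER_CUBIC))
im=bot.camera('top'); cv2.imwrite('pics/t6.png',im)
outline('top','tile_mid')
```

```text
[0.4405 0.0809 0.1944] yaw 9.26 tilt 0.07 [ 0.9 -0.4 -1.3] 0.08547995445483486 19.925
wrist saucer_mid 0.65 at [275. 148.] rect [445.   71.8 109.3 109.8  39.6] circ [444.   71.3] 56.1 ell [445.   71.5] [108.9 109.4]
0.74 [460.0, 30.6] [[ 0.6186184  -0.10594769  0.051     ]]
0.68 [258.6, 165.8] [[0.44236543 0.07778616 0.051     ]]
top tile_mid 0.88 at [307. 172.] rect [ 631.1 -133.2  100.4  100.1   89.8] circ [ 631.9 -133.1] 66.3 ell [ 630.7 -132.2] [110.3 113.9]
```

View pics/w6z.png

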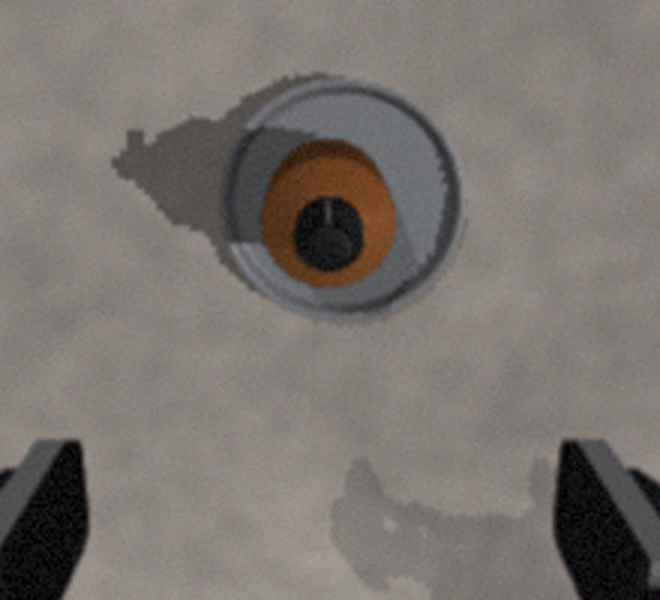

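View pics/t6.png

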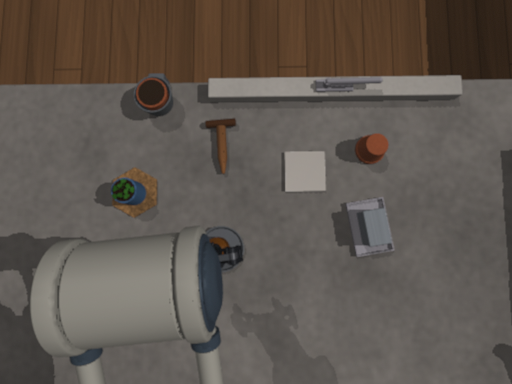

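Run:
```python
from h import *
from scipy.optimize import least_squares
C=cam('wrist'); st()
t=np.linspace(0,2*np.pi,200)
def bb(p,r,zs):
    q=np.vstack([proj(C,np.stack([p[0]+r*np.cos(t),p[1]+r*np.sin(t),0*t+z],1)) for z in zs]); return np.r_[q.min(0),q.max(0)]
obs=np.array([237.3,136.7,282.3,186])
for zs in ((.006,.06),(.006,.055)):
    r=least_squares(lambda p:bb(p,.027,zs)-obs,[.44,.08]);print(r.x,r.fun)
zo=lambda x0,y0,x1,y1:np.array([150+x0/3,90+y0/3,150+x1/3,90+y1/3])
so=zo(221,78,463,322)
r=least_squares(lambda p:bb(p,.056,(.012,))-so,[.44,.07]);print('saucer',r.x,r.fun)
```

```text
[0.4405 0.0806 0.1937] yaw 9.19 tilt 0.01 [-0.4 -0.   0.7] 0.08494875950795096 20.125
[0.44551135 0.07697828] [-0.58438058 -1.0285069   0.58460044  1.02061816]
[0.44468646 0.07678297] [-0.22391031 -0.3875675   0.2239929   0.3894997 ]
saucer [0.44362057 0.0704062 ] [-1.43861805 -0.28029036  1.43713477  0.49383215]
```

Call:
carry_out --rows '[-1,0.0033,0.0046,0.03,0,-1,0,0,0.05,0,-1,0,0,0.045,0,-1,0,0,0.025,0,-1,0,0,0.014,0,-1,0,0,0,0,-1,0,0,0,0]'

```text
time: 21.0
ee_pos: [0.4452, 0.0775, 0.0311]
ee_rot: [-3.131, -0.254, -0.004]
ft_force: [0.7, 0.4, 0.6]
width: 0.0848
```

Run:
```python
from h import *
im=bot.camera('wrist'); cv2.imwrite('pics/w7.png',im); st()
```

```text
[0.4453 0.0776 0.0312] yaw 9.29 tilt 0.15 [ 0.1  0.3 -0.8] 0.08528794992594374 21.05
```

View pics/w7.png

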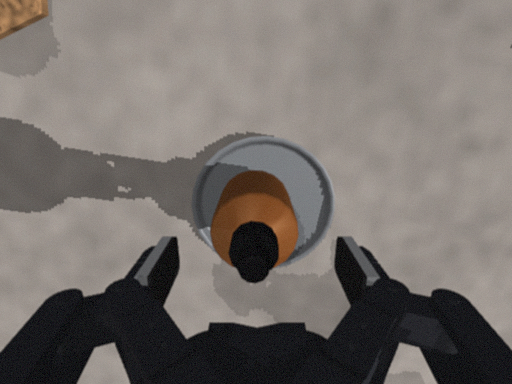

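Call:
carry_out --rows '[-1,0,0,0.003,0,0,0,0,0,0,1,0,0,0,0,1,0,0,0,0,1,0,0,0,0,1,0,0,0,0,1,0,0,0,0]'

```text
time: 21.92
ee_pos: [0.4485, 0.0785, 0.0357]
ee_rot: [-3.13, -0.255, -0.02]
ft_force: [-10.0, -0.2, 36.5]
width: 0.0246
```

Call:
carry_out --rows '[-1,0,0,0,0,-1,0,0,0,0,-1,0,0,0,0,-1,0,0,0,0]'

```text
time: 22.42
ee_pos: [0.4438, 0.0775, 0.0258]
ee_rot: [3.131, 0.255, -0.002]
ft_force: [-0.3, 0.3, -0.0]
width: 0.0852
```

Run:
```python
from h import *
im=bot.camera('wrist'); cv2.imwrite('pics/w8.png',im); st()
im=bot.camera('scene'); cv2.imwrite('pics/s8.png',cv2.resize(im[150:320,230:400],None,fx=3.5,fy=3.5))
```

```text
[0.4438 0.0776 0.0259] yaw 9.3 tilt 0.08 [0.3 0.2 1.2] 0.08503865780740881 22.475
```

View pics/w8.png

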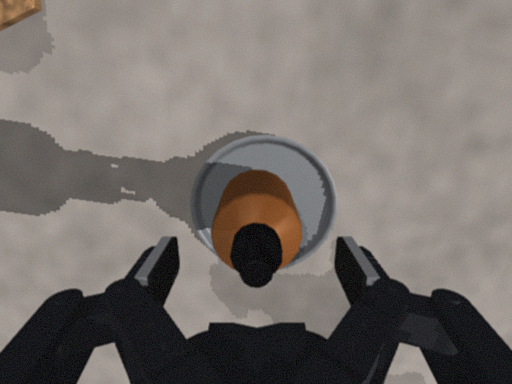

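View pics/s8.png

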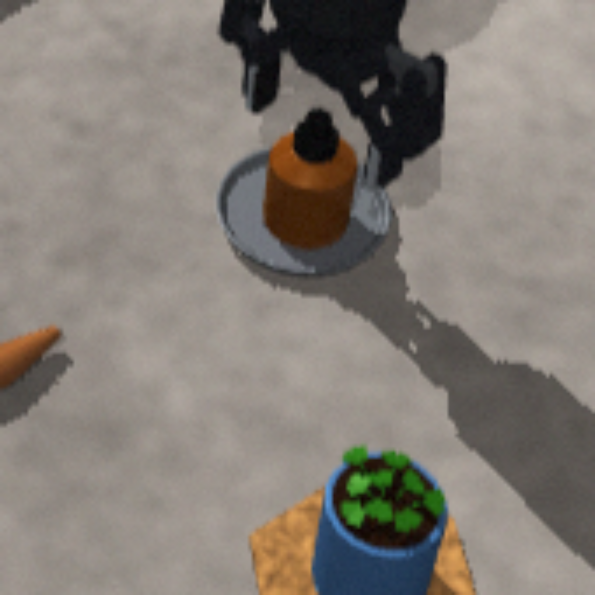

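Run:
```python
from h import *
C=cam('wrist'); im=cv2.imread('pics/w8.png'); st()
t=np.linspace(0,2*np.pi,100)
p=(.4445,.0770)
for r,z,c in ((.027,.006,(0,255,255)),(.027,.06,(0,255,0)),(.0135,.075,(255,0,255)),(.003,.096,(255,255,0)),(.056,.012,(255,255,255))):
    a=p if r<.05 else (.4437,.0715)
    q=proj(C,np.stack([a[0]+r*np.cos(t),a[1]+r*np.sin(t),0*t+z],1)); cv2.polylines(im,[(q*16).astype(np.int32)],True,c,1,shift=4)
cv2.imwrite('pics/w8z.png',cv2.resize(im[110:310,130:390],None,fx=3,fy=3,interpolation=cv2.INTER_CUBIC))
```

```text
[0.4439 0.0776 0.026 ] yaw 9.3 tilt 0.06 [ 0.4 -0.2  0.5] 0.08514529958219659 22.525
```

View pics/w8z.png

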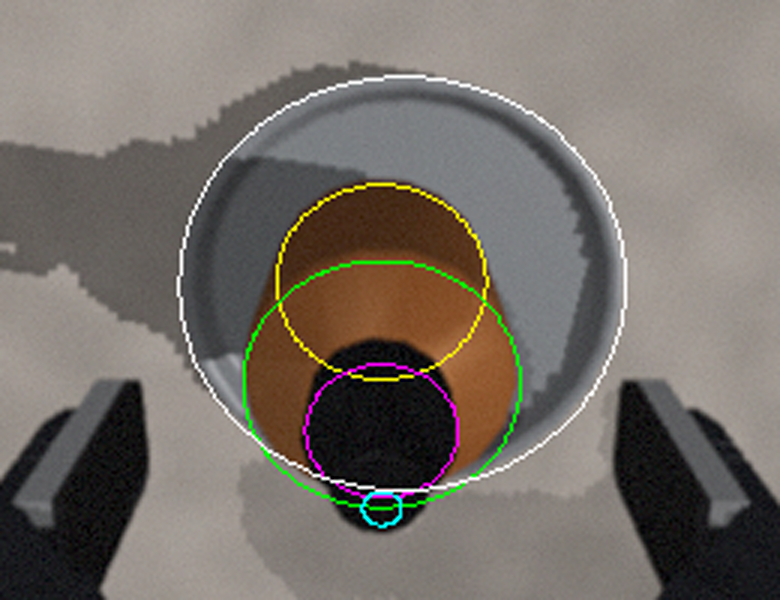

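Run:
```python
from h import *
p=bot.camera_params('wrist');f=192/np.tan(np.radians(p['vfov']/2));T=np.array(p['tool_from_camera'])
for px in ((177,237),(336,237),(148,290)):
    d=T[:3,:3]@np.array([(px[0]-p['cx'])/f,-(px[1]-p['cy'])/f,-1]);o=T[:3,3]
    for yy in (.0425,.057):
        k=(np.sign(d[1])*yy-o[1])/d[1]; print(px,yy,(o+k*d).round(4))
im=cv2.imread('pics/w8.png');cv2.imwrite('pics/fz.png',cv2.resize(im[220:384,90:250],None,fx=3.6,fy=3.6,interpolation=cv2.INTER_CUBIC))
```

```text
(177, 237) 0.0425 [ 0.0078 -0.0425 -0.0441]
(177, 237) 0.057 [-0.0163 -0.057  -0.0002]
(336, 237) 0.0425 [ 0.0094  0.0425 -0.0471]
(336, 237) 0.057 [-0.0148  0.057  -0.0031]
(148, 290) 0.0425 [ 0.007  -0.0425 -0.0855]
(148, 290) 0.057 [-0.0174 -0.057  -0.0555]
```

View pics/fz.png

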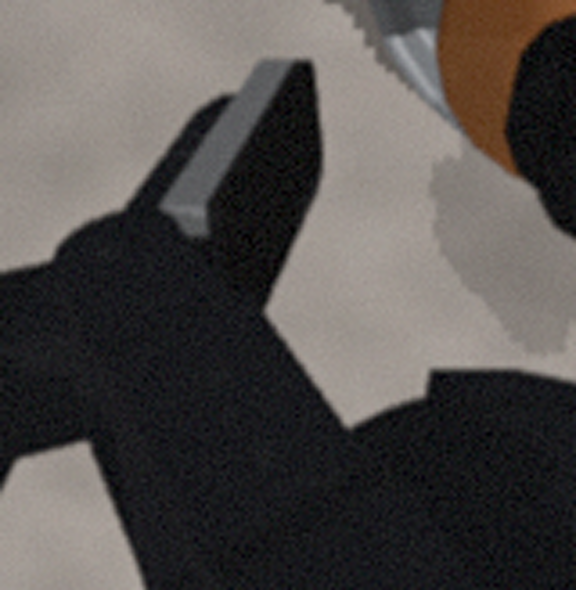

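```bash
python3 - <<'E'
from h import *
p=bot.camera_params('wrist');f=192/np.tan(np.radians(p['vfov']/2));T=np.array(p['tool_from_camera'])
for px,yy in (((203,230),.030),((207.7,228.8),.025),((208,264),.025)):
    d=T[:3,:3]@np.array([(px[0]-p['cx'])/f,-(px[1]-p['cy'])/f,-1]);o=T[:3,3]
    k=(np.sign(d[1])*yy-o[1])/d[1]; print(px,yy,(o+k*d).round(4))
for X in ((.011,-.025,-.01),(.011,-.025,-.03),(-.011,-.025,-.01),(.011,-.025,-.04),(.011,-.0425,-.013),(-.011,-.0425,-.013),(.011,-.0425,-.045),(.011,-.03,-.05)):
    c=np.linalg.inv(T)@np.r_[X,1]; print(X,p['cx']+f*c[0]/-c[2],p['cy']-f*c[1]/-c[2])
E
python3 - <<'E'
import cv2
im=cv2.imread('pics/w5.png');cv2.imwrite('pics/w5f.png',cv2.resize(im[200:330,130:380],None,fx=3.1,fy=3.1,interpolation=cv2.INTER_CUBIC))
E
```

```text
(203, 230) 0.03 [ 0.0078 -0.03   -0.0359]
(207.7, 228.8) 0.025 [ 0.0143 -0.025  -0.0472]
(208, 264) 0.025 [-0.0036 -0.025  -0.0522]
(0.011, -0.025, -0.01) 217.7124355480019 207.24629025100634
(0.011, -0.025, -0.03) 213.06340579374992 220.3864603211148
(-0.011, -0.025, -0.01) 219.16274233582638 237.10290161998205
(0.011, -0.025, -0.04) 210.29439339623218 228.21288771628136
(0.011, -0.0425, -0.013) 190.01461800508156 209.0483250413913
(-0.011, -0.0425, -0.013) 192.52783788796626 239.30655639713174
(0.011, -0.0425, -0.045) 176.00578356170027 232.5290530540776
(0.011, -0.03, -0.05) 197.46768804600654 237.10986045280228
```

View pics/w5f.png

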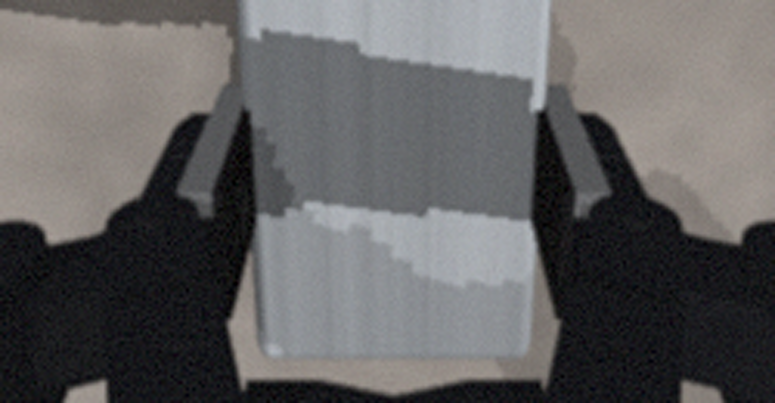

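Run:
```python
from h import *
p=bot.camera_params('wrist');f=192/np.tan(np.radians(p['vfov']/2));T=np.array(p['tool_from_camera']);Ti=np.linalg.inv(T)
def pj(X):
    c=Ti@np.r_[X,1]; return np.round([p['cx']+f*c[0]/-c[2],p['cy']-f*c[1]/-c[2]],1)
for z in (-.06,-.073,-.09,-.1,-.11): print(z,pj((.038,-.0425,z)),pj((.038,-.02,z)),pj((.0425,-.038,z)))
im=cv2.imread('pics/w8.png');im=np.clip(im[210:384,60:450].astype(float)*4,0,255).astype(np.uint8);cv2.imwrite('pics/fz2.png',cv2.resize(im,None,fx=2,fy=2))
```

```text
-0.06 [161.  194.6] [211.  194.5] [170. 185.]
-0.073 [150.2 205.5] [205.8 205.5] [160.1 195. ]
-0.09 [131.8 224.2] [197.  224.2] [143.2 212.2]
-0.1 [117.6 238.6] [190.3 238.5] [130.1 225.4]
-0.11 [ 99.9 256.6] [181.8 256.6] [113.6 242.1]
```

View pics/fz2.png

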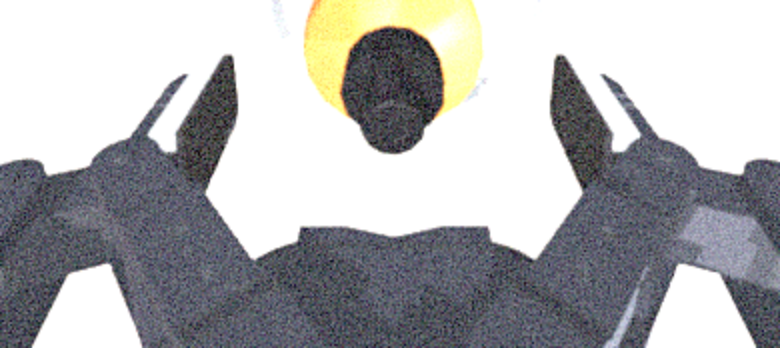

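My reading of the failed grip: the pads stand about 30 mm further back from the TCP than the stated 19 mm. In the wrist view the open tips appear at z ≈ -45 mm. They closed on the bottle's shoulder and slid to the collar. The bottle is still upright and hasn't moved, so I'll regrip lower, stepping down and watching the force.

Call:
carry_out --rows '[-1,0,0,0.006,0,-1,0,0,0.004,0,-1,0,0,0,0]'

```text
time: 22.9
ee_pos: [0.4438, 0.0776, 0.0158]
ee_rot: [-3.131, -0.255, 0.002]
ft_force: [0.7, 0.4, 0.5]
width: 0.0854
```

Call:
carry_out --rows '[-1,0,0,0.004,0,-1,0,0,0.003,0,-1,0,0,0,0]'

```text
time: 23.28
ee_pos: [0.444, 0.0776, 0.0092]
ee_rot: [-3.131, -0.255, 0.001]
ft_force: [-0.3, -0.3, -0.0]
width: 0.0856
```

Call:
carry_out --rows '[-1,0,0,0.003,0,-1,0,0,0.002,0,-1,0,0,0,0]'

```text
time: 23.65
ee_pos: [0.4441, 0.0776, 0.0044]
ee_rot: [3.131, 0.255, -0.001]
ft_force: [1.0, -0.2, -0.1]
width: 0.0852
```

Run:
```python
from h import *
im=bot.camera('scene'); cv2.imwrite('pics/s9.png',cv2.resize(im[130:300,230:400],None,fx=3.5,fy=3.5)); st()
```

```text
[0.4442 0.0776 0.0045] yaw 9.31 tilt 0.01 [-0.4 -0.4 -0.5] 0.08563363858920574 23.7
```

View pics/s9.png

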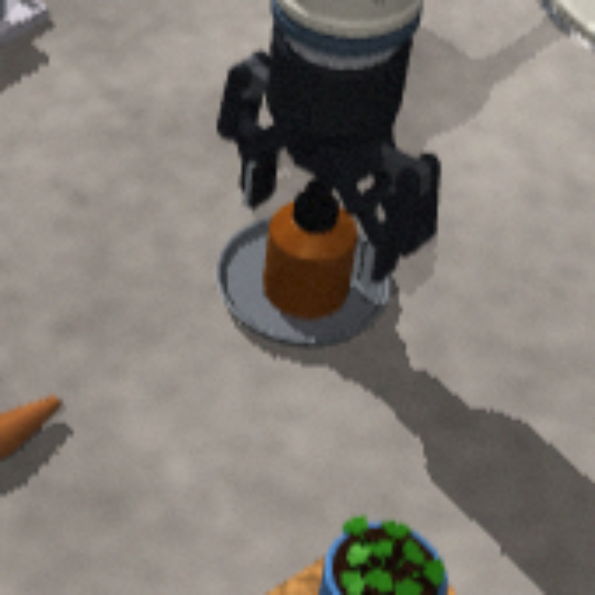

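Call:
carry_out --rows '[-1,0,0,0.002,0,-1,0,0,0.001,0,-1,0,0,0,0]'

```text
time: 24.08
ee_pos: [0.4442, 0.0776, 0.0015]
ee_rot: [3.131, 0.255, -0.0]
ft_force: [0.0, 0.3, 0.6]
width: 0.0856
```

Call:
carry_out --rows '[0,0,0,0,0,1,0,0,0,0,1,0,0,0,0,1,0,0,0,0]'

```text
time: 24.58
ee_pos: [0.4447, 0.0777, 0.0021]
ee_rot: [-3.131, -0.255, -0.002]
ft_force: [0.5, 0.1, 3.5]
width: 0.052
```

Call:
carry_out --rows '[1,0,0,0,0,1,0,0,-0.01,0,1,0,0,-0.03,0,1,0,0,-0.04,0,1,0.01265,0.01995,-0.02,0,1,0.0253,0.0399,0,0,1,0.0253,0.0399,0,0,1,0.0253,0.0399,0,0]'

```text
time: 25.58
ee_pos: [0.5546, -0.047, 0.1012]
ee_rot: [-3.131, -0.255, 0.002]
ft_force: [0.6, 0.0, -1.7]
width: 0.0518
```

Call:
carry_out --rows '[1,0.0253,0.0399,0,0,1,0.0253,0.0399,0,0,1,0.01265,0.01995,0,0,1,0,0,0.02,0,1,0,0,0.02,0,1,0,0,0,0,1,0,0,0,0]'

```text
time: 26.45
ee_pos: [0.6324, -0.1333, 0.0617]
ee_rot: [-3.131, -0.256, 0.0]
ft_force: [-0.3, -0.0, -0.9]
width: 0.0519
```

Run:
```python
from h import *
im=bot.camera('wrist'); cv2.imwrite('pics/w10.png',im); st()
outline('wrist','tile_mid')
```

```text
[ 0.6329 -0.1335  0.0625] yaw 9.35 tilt 0.07 [ 0.  -0.2 -1.2] 0.05223036328107474 26.5
wrist tile_mid 0.83 at [252. 163.] rect [ 637.8 -133.7   96.5  100.9    1.1] circ [ 636.6 -133.7] 68.5 ell [ 640.8 -132.1] [106.9 115.1]
```

View pics/w10.png

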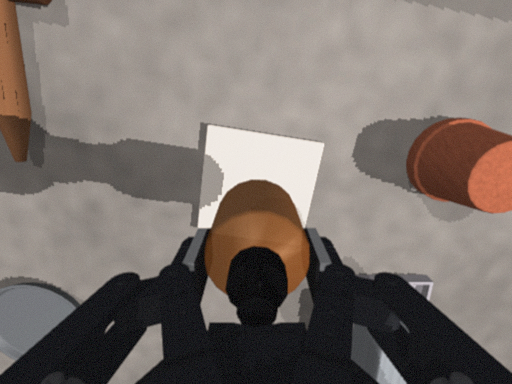

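Run:
```python
from h import *
C=cam('wrist');T=ray(C,[(207.5,124),(324,143)],.008);d=T[1]-T[0];n=np.array([-d[1],d[0],0])/np.linalg.norm(d)
n=n if n[0]<0 else -n
print(np.linalg.norm(d),T.mean(0)+.05*n,np.degrees(np.arctan2(d[1],d[0]))+90)
# bottle base in hand: underside z = tcp+.004
s=bot.get_state();zb=s['ee_pos'][2]+.0042
im=cv2.imread('pics/w10.png');t=np.linspace(0,6.29,100)
for r,z in ((.027,zb),(.027,zb+.054),(.0135,zb+.07)):
  q=proj(C,np.stack([s['ee_pos'][0]+r*np.cos(t),s['ee_pos'][1]+r*np.sin(t),0*t+z],1)); cv2.polylines(im,[(q*16).astype(np.int32)],True,(0,255,255),1,shift=4)
cv2.imwrite('pics/w10z.png',cv2.resize(im[110:340,150:370],None,fx=2.6,fy=2.6,interpolation=cv2.INTER_CUBIC))
```

```text
0.09931047041997033 [ 0.63474514 -0.13435022  0.008     ] 0.16099638928827176
```

View pics/w10z.png

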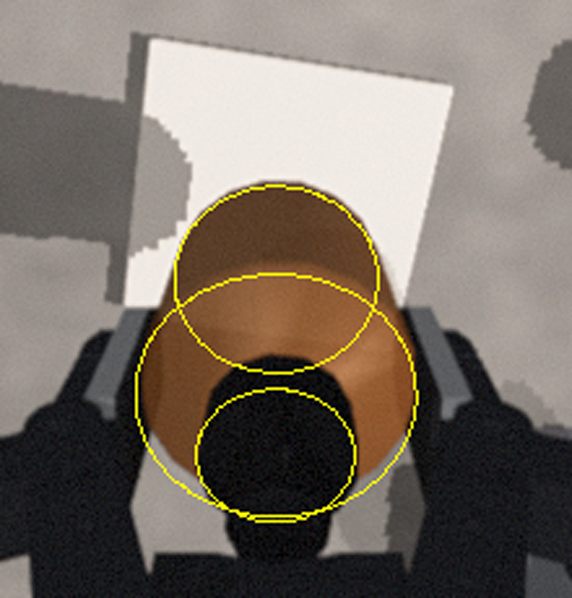

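Call:
carry_out --rows '[1,0,0,0.025,0,1,0,0,0.02,0,1,0,0,0.009,0,1,0,0,0.002,0,1,0,0,0,0,1,0,0,0,0]'

```text
time: 27.3
ee_pos: [0.6334, -0.1343, 0.0067]
ee_rot: [3.131, 0.255, 0.002]
ft_force: [-0.1, -1.0, -1.3]
width: 0.0522
```

Call:
carry_out --rows '[1,0,0,0.001,0,1,0,0,0,0]'

```text
time: 27.55
ee_pos: [0.6328, -0.1341, 0.0048]
ee_rot: [3.131, 0.255, 0.0]
ft_force: [-0.6, -0.3, -1.8]
width: 0.0518
```

Call:
carry_out --rows '[1,0,0,0.001,0,1,0,0,0,0]'

```text
time: 27.8
ee_pos: [0.6329, -0.1341, 0.0042]
ee_rot: [3.131, 0.255, 0.001]
ft_force: [-2.2, 0.6, 1.9]
width: 0.052
```

Call:
carry_out --rows '[0,0,0,0,0,-1,0,0,0,0,-1,0,0,0,0,-1,0,0,0,0,-1,0,0,-0.02,0,-1,0,0,-0.05,0,-1,0,0,-0.06,0,-1,0,0,-0.04,0]'

```text
time: 28.8
ee_pos: [0.6335, -0.1343, 0.1794]
ee_rot: [3.129, 0.255, 0.009]
ft_force: [-0.1, -0.9, -0.1]
width: 0.0854
```

Call:
carry_out --rows '[-1,0.00235,-0.0534,0,0,-1,0.00235,-0.0534,0,0,-1,0.00235,-0.0534,0,0,-1,0.00235,-0.0534,0,0,-1,0.00235,-0.0534,0,0,-1,0.00235,-0.0534,0,0,-1,0.00235,-0.0534,0,0,-1,0.00235,-0.0534,0,0]'

```text
time: 29.8
ee_pos: [0.582, 0.2923, 0.1757]
ee_rot: [-3.131, -0.255, -0.004]
ft_force: [1.4, -0.6, 0.4]
width: 0.085
```

Call:
carry_out --rows '[-1,0,0,0,0,-1,0,0,0,0]'

```text
time: 30.05
ee_pos: [0.5825, 0.2903, 0.1747]
ee_rot: [3.131, 0.255, 0.002]
ft_force: [0.4, 0.0, 0.2]
width: 0.0853
```

Run:
```python
from h import *
im=bot.camera('wrist'); cv2.imwrite('pics/w11.png',im); st()
s=bot.get_state();C=cam('wrist');t=np.linspace(0,6.29,100)
a=im.copy()
for z in (.006,.076):
  q=proj(C,np.stack([.5825+.03*np.cos(t),.2905+.03*np.sin(t),0*t+z],1)); cv2.polylines(a,[(q*16).astype(np.int32)],True,(0,255,255),1,shift=4)
cv2.imwrite('pics/w11z.png',cv2.resize(a[90:320,130:390],None,fx=2.6,fy=2.6,interpolation=cv2.INTER_CUBIC))
im=bot.camera('top'); cv2.imwrite('pics/t11.png',im)
```

```text
[0.5826 0.2896 0.1746] yaw 9.26 tilt 0.07 [ 0.3 -0.7 -0.1] 0.0851564925178676 30.1
```

View pics/w11z.png

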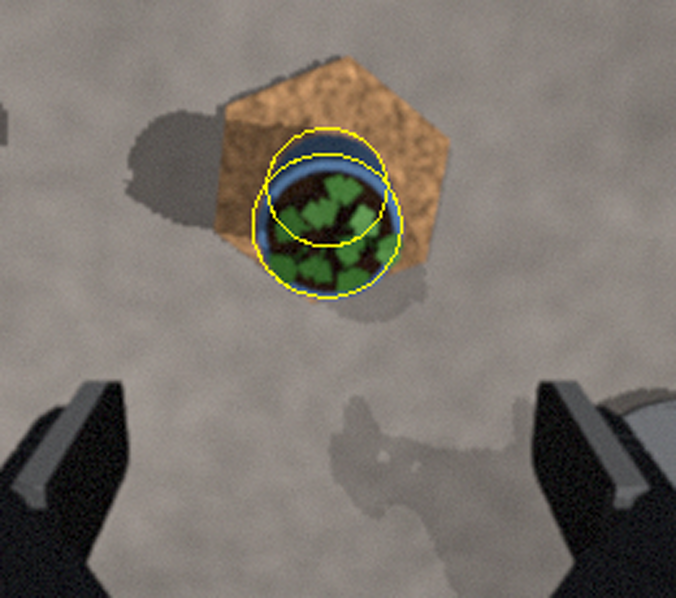

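View pics/t11.png

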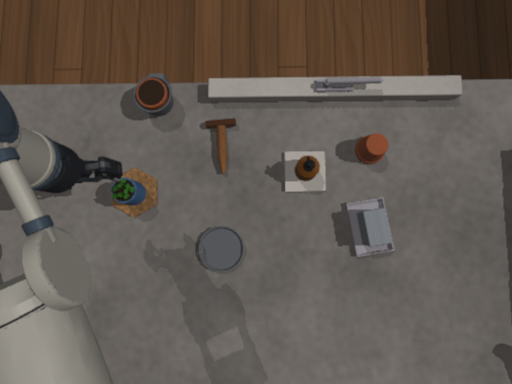

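Call:
carry_out --rows '[-1,0.001,-0.0005,0.04,0,-1,0,0,0.05,0,-1,0,0,0.045,0,-1,0,0,0.02,0,-1,0,0,0.01,0,-1,0,0,0,0,-1,0,0,0,0]'

```text
time: 31.02
ee_pos: [0.5845, 0.2916, 0.011]
ee_rot: [-3.13, -0.255, -0.005]
ft_force: [0.1, -0.3, 0.5]
width: 0.0857
```

Call:
carry_out --rows '[0,0,0,0,0,1,0,0,0,0,1,0,0,0,0,1,0,0,0,0,1,0,0,0,0]'

```text
time: 31.65
ee_pos: [0.5841, 0.2917, 0.0103]
ee_rot: [-3.13, -0.255, -0.004]
ft_force: [0.1, 0.2, 5.6]
width: 0.0582
```

Call:
carry_out --rows '[1,0,0,-0.01,0,1,0,0,-0.03,0,1,0,0,-0.04,0,1,0,0,-0.01,0,1,-0.0145,0.0162,0,0,1,-0.029,0.0324,0,0,1,-0.029,0.0324,0,0,1,-0.029,0.0324,0,0]'

```text
time: 32.65
ee_pos: [0.4997, 0.1616, 0.0965]
ee_rot: [3.131, 0.255, -0.004]
ft_force: [-0.6, -0.3, -2.1]
width: 0.0583
```

Call:
carry_out --rows '[1,-0.029,0.0324,0,0,1,-0.029,0.0324,0,0,1,-0.0145,0.0162,0,0,1,0,0,0.02,0,1,0,0,0.02,0,1,0,0,0,0,1,0,0,0,0]'

```text
time: 33.52
ee_pos: [0.4429, 0.0717, 0.0581]
ee_rot: [-3.131, -0.256, 0.002]
ft_force: [0.0, -0.2, -2.3]
width: 0.058
```

Run:
```python
from h import *
im=bot.camera('wrist'); cv2.imwrite('pics/w12.png',im); st()
s=bot.get_state();C=cam('wrist');t=np.linspace(0,6.29,100)
a=im.copy();P=s['ee_pos'];zb=P[2]-.0043
for x,y,r,z,c in ((P[0],P[1],.03,zb,(0,255,255)),(P[0],P[1],.03,zb+.07,(0,255,255)),(.4438,.0715,.056,.012,(255,255,255)),(.4438,.0715,.047,.006,(0,0,255))):
  q=proj(C,np.stack([x+r*np.cos(t),y+r*np.sin(t),0*t+z],1)); cv2.polylines(a,[(q*16).astype(np.int32)],True,c,1,shift=4)
cv2.imwrite('pics/w12z.png',cv2.resize(a[100:320,130:390],None,fx=2.7,fy=2.7,interpolation=cv2.INTER_CUBIC))
im=bot.camera('top'); cv2.imwrite('pics/t12.png',im)
```

```text
[0.4432 0.0717 0.0588] yaw 9.35 tilt 0.01 [ 0.3  1.3 -2.4] 0.05831009867388428 33.575
```

View pics/w12z.png

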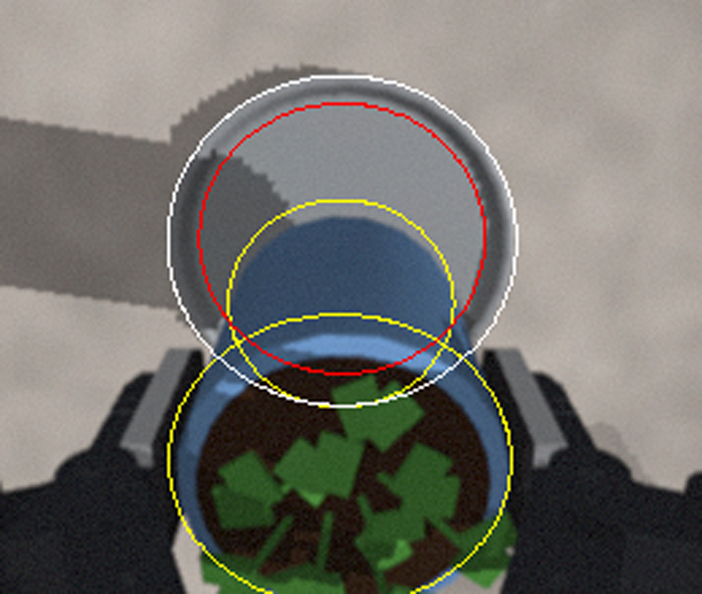

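Run:
```python
from h import *
im=bot.camera('scene'); s=bot.get_state(); P=s['ee_pos']
C=cam('scene'); t=np.linspace(0,6.29,100)
for dz,c in ((0,(0,255,255)),(-.011,(0,0,255))):
  for z in (0,.07):
    zb=P[2]-.0043+dz
    q=proj(C,np.stack([P[0]+.03*np.cos(t),P[1]+.03*np.sin(t),0*t+zb+z],1)); cv2.polylines(im,[(q*16).astype(np.int32)],True,c,1,shift=4)
cv2.imwrite('pics/s12.png',cv2.resize(im[130:270,250:400],None,fx=4,fy=4,interpolation=cv2.INTER_CUBIC))
```

```text
(no output)
```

View pics/s12.png

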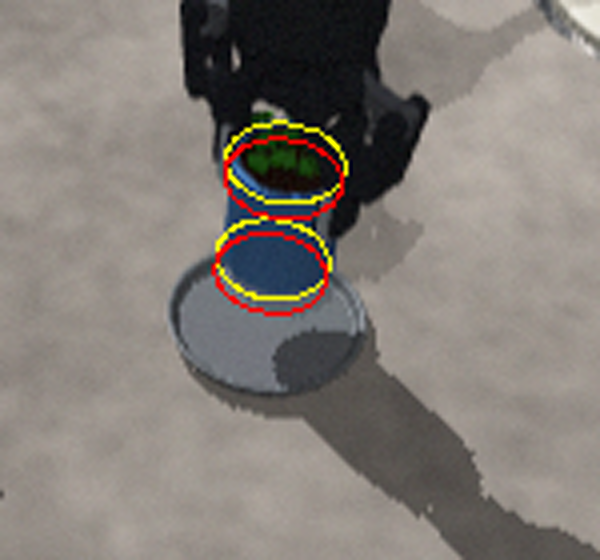

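Run:
```python
from h import *
C=cam('wrist');s=bot.get_state();P=s['ee_pos'];t=np.linspace(0,6.29,200);u=np.array([.987,.162])
for dx in (0,-.003,-.004,-.005,-.006):
  x,y=P[:2]+dx*u
  o=[]
  for z in (-.0043,.0657):
    q=proj(C,np.stack([x+.03*np.cos(t),y+.03*np.sin(t),0*t+P[2]+z],1)); o.append(((q-[130,100])*2.7))
  print(dx,[ (a[:,1].min().round(),a[:,0].min().round(),a[:,0].max().round()) for a in o])
```

```text
0 [(np.float64(199.0), np.float64(227.0), np.float64(452.0)), (np.float64(313.0), np.float64(167.0), np.float64(510.0))]
-0.003 [(np.float64(210.0), np.float64(228.0), np.float64(452.0)), (np.float64(330.0), np.float64(169.0), np.float64(509.0))]
-0.004 [(np.float64(214.0), np.float64(228.0), np.float64(452.0)), (np.float64(335.0), np.float64(169.0), np.float64(509.0))]
-0.005 [(np.float64(217.0), np.float64(228.0), np.float64(451.0)), (np.float64(341.0), np.float64(169.0), np.float64(508.0))]
-0.006 [(np.float64(221.0), np.float64(228.0), np.float64(451.0)), (np.float64(346.0), np.float64(170.0), np.float64(508.0))]
```

Call:
carry_out --rows '[1,0.0045,0,0.015,0,1,0,0,0.02,0,1,0,0,0.009,0,1,0,0,0.002,0,1,0,0,0,0,1,0,0,0,0]'

```text
time: 34.42
ee_pos: [0.4479, 0.072, 0.0134]
ee_rot: [-3.131, -0.255, -0.002]
ft_force: [0.4, 0.0, -3.0]
width: 0.0583
```

Run:
```python
from h import *
im=bot.camera('wrist'); st()
s=bot.get_state();C=cam('wrist');t=np.linspace(0,6.29,100)
a=im.copy();P=s['ee_pos'];zb=P[2]-.0043
for x,y,r,z,c in ((.4438,.0715,.03,zb,(0,255,255)),(.4438,.0715,.03,zb+.07,(0,255,255)),(.4438,.0715,.056,.012,(255,255,255)),(.4438,.0715,.047,.006,(0,0,255))):
  q=proj(C,np.stack([x+r*np.cos(t),y+r*np.sin(t),0*t+z],1)); cv2.polylines(a,[(q*16).astype(np.int32)],True,c,1,shift=4)
cv2.imwrite('pics/w13z.png',cv2.resize(a[100:320,130:390],None,fx=2.7,fy=2.7,interpolation=cv2.INTER_CUBIC))
```

```text
[0.4478 0.072  0.0133] yaw 9.3 tilt 0.08 [ 0.4  0.3 -1.8] 0.05836466048893542 34.475
```

View pics/w13z.png

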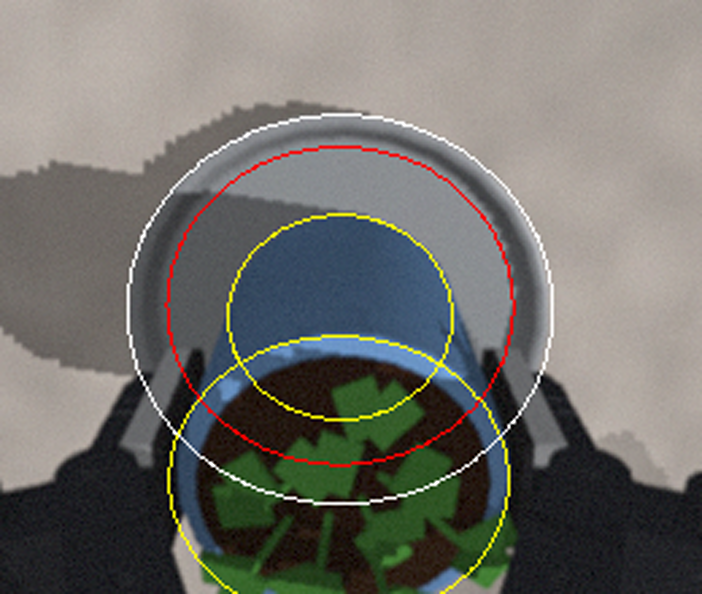

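Call:
carry_out --rows '[1,0.0005,0,0.0015,0,1,0,0,0,0]'

```text
time: 34.72
ee_pos: [0.4478, 0.072, 0.0111]
ee_rot: [3.131, 0.255, 0.0]
ft_force: [0.7, -1.2, -2.6]
width: 0.0586
```

Call:
carry_out --rows '[1,0,0,0.001,0,1,0,0,0,0]'

```text
time: 34.98
ee_pos: [0.4479, 0.072, 0.0103]
ee_rot: [-3.131, -0.255, -0.0]
ft_force: [-0.6, -0.2, -0.9]
width: 0.0585
```

Call:
carry_out --rows '[1,0,0,0.0006,0,1,0,0,0,0]'

```text
time: 35.22
ee_pos: [0.448, 0.072, 0.0103]
ee_rot: [3.131, 0.255, 0.001]
ft_force: [-3.7, 0.7, 5.4]
width: 0.0585
```

Contact. Releasing and lifting, then a check from above.

Call:
carry_out --rows '[0,0,0,0,0,-1,0,0,0,0,-1,0,0,0,0,-1,0,0,0,0,-1,0,0,-0.02,0,-1,0,0,-0.05,0,-1,0,0,-0.06,0,-1,0,0,-0.06,0]'

```text
time: 36.22
ee_pos: [0.4476, 0.072, 0.2011]
ee_rot: [3.131, 0.255, -0.0]
ft_force: [0.5, 0.2, 0.8]
width: 0.0853
```

Call:
carry_out --rows '[-1,0.01,0.05,-0.01,0,-1,0.01,0.05,-0.01,0,-1,0,0.02,0,0,-1,0,0,0,0,-1,0,0,0,0]'

```text
time: 36.85
ee_pos: [0.4868, -0.0426, 0.2193]
ee_rot: [-3.131, -0.255, 0.0]
ft_force: [-0.3, 1.0, -0.4]
width: 0.085
```

Run:
```python
from h import *
t=np.linspace(0,6.29,100)
def circ(im,C,x,y,r,z,c):
  q=proj(C,np.stack([x+r*np.cos(t),y+r*np.sin(t),0*t+z],1)); cv2.polylines(im,[(q*16).astype(np.int32)],True,c,1,shift=4)
im=bot.camera('wrist'); st(); C=cam('wrist'); cv2.imwrite('pics/w14.png',im); a=im.copy()
Y=(0,255,255)
circ(a,C,.4438,.0715,.03,.006,Y);circ(a,C,.4438,.0715,.03,.076,Y);circ(a,C,.4438,.0715,.056,.012,(255,255,255))
circ(a,C,.6335,-.1341,.027,.008,Y);circ(a,C,.6335,-.1341,.027,.062,Y)
cv2.imwrite('pics/w14o.png',cv2.resize(a,None,fx=1.5,fy=1.5,interpolation=cv2.INTER_CUBIC))
cv2.imwrite('pics/t14.png',bot.camera('top'));cv2.imwrite('pics/s14.png',bot.camera('scene'))
```

```text
[ 0.4868 -0.0424  0.2194] yaw 9.35 tilt 0.02 [-1.2  0.7 -0.9] 0.08560118448502918 36.9
```

View pics/w14o.png

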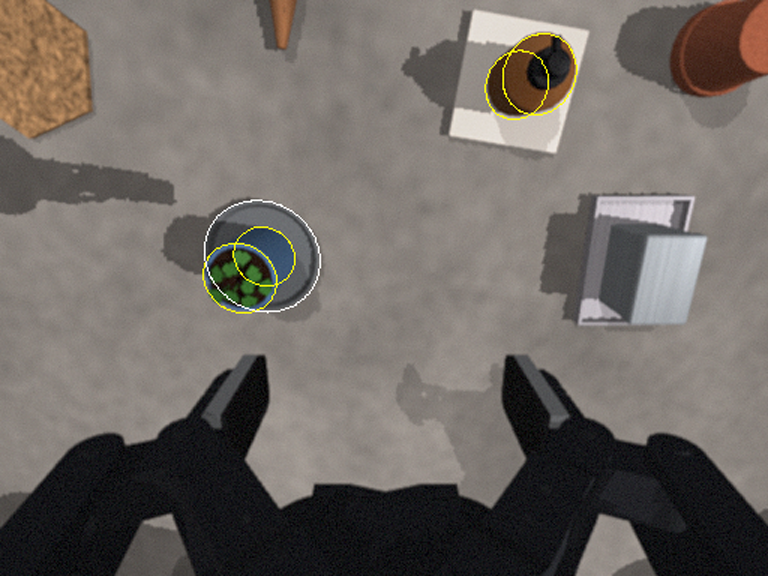

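View pics/s14.png

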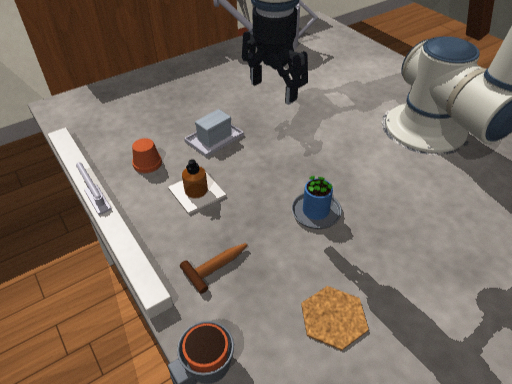

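View pics/t14.png

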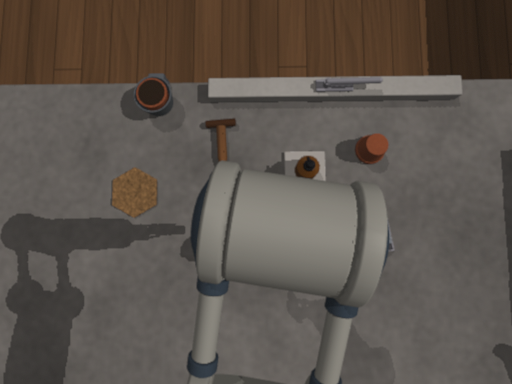

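Run:
```python
from h import *
im=cv2.imread('pics/w14.png');C=cam('wrist')
def box(cx,cy,l,w,z,yaw,c):
    a=np.radians(yaw);u=np.array([np.cos(a),np.sin(a)]);v=np.array([-u[1],u[0]])
    P=[np.r_[np.array([cx,cy])+sx*l/2*u+sy*w/2*v,z] for sx,sy in((1,1),(1,-1),(-1,-1),(-1,1))]
    cv2.polylines(im,[(proj(C,P)*16).astype(np.int32)],True,c,1,shift=4)
box(.4972,-.2872,.13,.09,.012,9.4,(0,0,255));box(.4972,-.2872,.08,.05,.063,9.4,(0,255,255));box(.4972,-.2872,.08,.05,.003,9.4,(0,255,255))
t=np.linspace(0,6.29,100)
for r,z in((.03,.006),(.03,.076),(.056,.012)):
  q=proj(C,np.stack([.4438+r*np.cos(t),.0715+r*np.sin(t),0*t+z],1)); cv2.polylines(im,[(q*16).astype(np.int32)],True,(0,255,255),1,shift=4)
A=cv2.resize(im[115:230,370:490],None,fx=3.2,fy=3.2,interpolation=cv2.INTER_CUBIC)
B=cv2.resize(im[115:230,120:240],None,fx=3.2,fy=3.2,interpolation=cv2.INTER_CUBIC)
cv2.imwrite('pics/w14t.png',np.hstack([A,B]))
```

```text
(no output)
```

View pics/w14t.png

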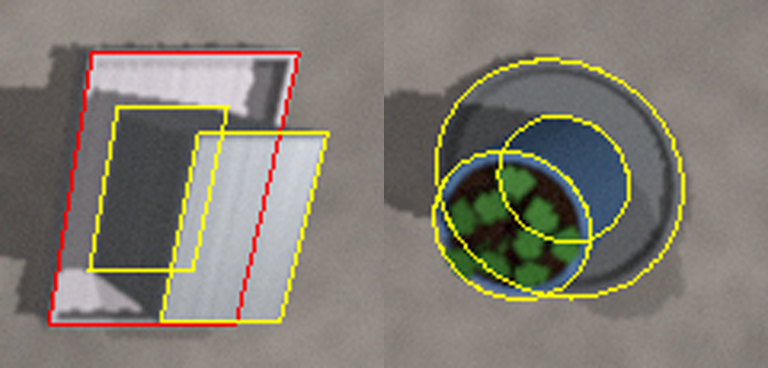

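Run:
```python
from h import *
st(); print(bot.hand_in())
```

```text
[ 0.4868 -0.0423  0.2195] yaw 9.38 tilt 0.01 [-0.1 -0.   1. ] 0.08560095603415882 37.0
the job is handed in; nothing more can be done
None
```

The job is handed in after about 37 s of the 104 s. I parked the coriander pot on the cork mat, then moved the tin to the tray, the bottle to the tile and the pot to the saucer.

**Final positions:** In the last pictures all three stand upright and released. They are within about 1–2 mm of the measured middles, and the tin lies parallel to the tray. The mat is empty, and the dibber and upturned pot look unmoved. The gripper was open and clear of everything.

**Failed bottle grip:** The first grip on the bottle failed. The pads really sit about 30 mm further back than stated, so they closed over the shoulder onto the collar. This pressed down with about 36 N through the fingers at the reading I had, and I did not see the peak. The bottle stayed upright in place, and a lower grip held.

**Pot off-centre in the grip:** On its second carry the pot sat about 4 mm off-centre between the pads, because I misread a correction. I made up for that before setting it down.

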